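# Let a citrus fruit out of the counter hopper and ease its lid shut

## Robot

A 6-joint arm with a two-finger parallel gripper is mounted at the origin on the work surface. World frame = base frame: x ahead of the robot, y to its left, z up, the work surface at z = 0. Lengths are in m, angles in rad, forces in N, time in s.
With the tool pointing down it reaches from about 0.35 to 0.975 m from the base axis. Payload 4.9 kg.
Tool frame: the origin (TCP) lies midway between the tips of the shut fingers; the grasp point (between the pads) lies behind it (manip.tcp_to_grasp is the z of the grasp point in the tool frame, in m); z points along the fingers, y is the direction in which the jaws open and shut (so a half turn about z gives the same grasp; the last joint's range is limited). The gripper opens to 85 mm and grips with 20 to 120 N. Pads are 22 mm wide; open, the fingers measure 114 mm over their backs; the gripper's body (76 mm by 85 mm) begins 54 mm behind the grasp point. The pads swing forward as they close: fully open they stand 13 mm farther back than shut.
Start: joints at [-0.119, 0.053, 1.613, -0, 1.476, -0.119], TCP at [0.625, 0, 0.231] pointing down, gripper open.
Joint ranges: [-3.01, 3.01], [-1.01, 2.22], [0.06, 2.58], [-1.02, 4.17], [0.09, 2.62], [-3.14, 3.14]. Speed limits (rad/s): [2.57, 2.57, 3.14, 3.14, 3.14, 3.14].

## Interface

Orientations are given as a unit quaternion [w, x, y, z].
In Python, from plant import status, vision, order, regions_of, manip gives the robot as it stands. The module is installed in compiled form; this text tells all that it offers.
- The arm moves only by the shell command python3 -m crank 'ROWS'. ROWS is JSON, one flat list of numbers, 5 for each row, row after row: the shift along the tool's x, y, z in mm, then the turn about the tool's z in degrees, then the opening in per cent of the stroke, from 0 (shut) to 100 (fully open). In form: [tx, ty, tz, yaw, fingers, tx, ty, tz, yaw, fingers, ...]. A call has exactly 10 rows; each row is the pose to reach, as a shift and turn from the pose commanded when the call began, along the tool's axes at that moment; what a row does not reach only later rows make up. A row lasts 1/10 s, in which the tool goes at most 50 mm and 8.59 degrees, less where a joint would pass 70% of its speed; a pose out of reach is approached as far as the arm can. A call with a gripper value outside its range is refused whole. The fingers move at their own pace and stop on an object; the grip force is fixed at half the most. Time passes only in rows, so rows that repeat a pose let the fingers close, or fill a call up. It gives the time, the measured TCP pose, the force and the opening at its end, in the units of the state.
- status.state(): the state, without advancing time (a new reading comes with each control period).
- vision.grab_frame(name): name is "scene" or "side" or "wrist"; returns (picture, depth): 384x512x3 uint8, red, green, blue; 384x512 float32, m along the optical axis (not along the pixel's ray), 0 where there is no reading.
- vision.get_calibration(name): a dict with "camera_matrix" (3x3 intrinsics, pixels), "R" (3x3) and "t" (3): a world point X has camera coordinates R X + t. Camera axes: x right, y down, z forward; pixel columns grow to the right and rows downward; lengths in m; the calibration is good to about 2 mm. A picture is of the moment at which its call begins: read the wrist's pose just before it. get_calibration takes no time and is no camera call; for the wrist camera it gives the pose at the moment of the call.
- order.job_done(): hands the job in, once; it reports no verdict.
Trained networks look in the newest picture that a camera, given by its name, has taken for a name from the list of things; names that differ only in an ending like _2 or _b are one class to them, and where a whole thing is asked for, a point or a joint stands for the part that bears it (a point fixed in the world has none). Each returns a list of dicts, best first, with "confidence" (0 to 1); they miss things now and then, are a little off and sometimes report something else, mostly with a low value. They report only what shows in the picture. A call takes as long as a camera call.
- regions_of(camera, name): "region" (384x512 bool, what is visible of it) and "extent" ([centre column, centre row, width, height] in pixels, round what is visible of it).
The state is a dict: "time": time; "joint_pos": joint angles; "joint_vel": joint speeds; "joint_efforts": joint torques, N m; "tool_pos": TCP position; "tool_rot": TCP orientation; "contact_force": force on the tool from outside, world axes, zero at the start; "ft_torque": the same for the moment, N m; "gripper_width": opening from 0.0 (shut) to 1.0 (fully open).
Only numpy, scipy, OpenCV 4.12 (cv2) and the standard library are available. Lean on these libraries where they do the work, as an engineer would, in place of code of your own. Each camera call takes 0.05 s, during which the arm holds its last target. There are 200 camera calls.

## Task

Two twin hoppers stand on the sushi counter and one of them holds a citrus fruit: press that hopper's lever down with your fingertips so its lid lifts, and keep it down until the fruit has rolled to the end of the run-out. Then ease the lever back up under your fingertips so that the lid closes gently and does not slam, and leave the lever. Do not touch the fruit or the lids themselves, leave the empty hopper shut, and do not disturb the other things on the counter.

Things in the scene. Friction and masses are not known exactly. Their poses are not given: they have to be found in the camera images.
- hopper_full: the hopper that holds the fruit, a white trough, open on top, fixed to the counter. Origin on the counter under the lid's shaft; +x along it to the low front end, z up. Outside: 62 mm wide, x -106 to +199 mm; walls 105 mm high for x < 0, 70 for x > 0, end stop 60; shaft posts 150. Steel floor sloping 12 deg, 62 mm high at x = 0, 20 at the end stop. Lever outside on its +y side
- hopper_empty: the empty hopper, the same in every way but with nothing in it: a white trough, open on top, fixed to the counter. Origin on the counter under the lid's shaft; +x along it to the low front end, z up. Outside: 62 mm wide, x -106 to +199 mm; walls 105 mm high for x < 0, 70 for x > 0, end stop 60; shaft posts 150. Steel floor sloping 12 deg, 62 mm high at x = 0, 20 at the end stop. Lever outside on its +y side
- lever_full (a joint): filled hopper's lever and lid, one rigid piece on a shaft along hopper y at x 0, z 135 mm. 0 = shut, lever up (rest, 22 deg above level, pointing to hopper -x); 0.75 rad = lever fully down, lid nearly level. Pushing the pad down raises the lid by the same angle. A spring returns it: 2 to 5 N at the pad; let go, it slams in a fraction of a second
- pad_full (a point): centre of the top face of the filled hopper's lever pad, a flat black rubber square 44 x 44 x 10 mm on a 10 mm rod. It swings on a 125 mm circle about the shaft; in the hopper frame (x, y, z mm): rest -114, 56, 186; half way, level, -125, 56, 140; end of travel -115, 56, 95. Free air above and below
- lid_full (a point): middle of the lower edge of the filled hopper's lid, a see-through plastic plate 88 x 50 x 4 mm across the trough, hanging from the shaft and sloping 50 degrees down to the front when shut. Moves with the lever; not to be touched
- lever_empty (a joint): empty hopper's lever and lid, one rigid piece on a shaft along hopper y at x 0, z 135 mm. 0 = shut, lever up (rest, 22 deg above level, pointing to hopper -x); 0.75 rad = lever fully down, lid nearly level. Pushing the pad down raises the lid by the same angle. A spring returns it: 2 to 5 N at the pad; let go, it slams in a fraction of a second
- pad_empty (a point): centre of the top face of the empty hopper's lever pad, a flat black rubber square 44 x 44 x 10 mm on a 10 mm rod. It swings on a 125 mm circle about the shaft; in the hopper frame (x, y, z mm): rest -114, 56, 186; half way, level, -125, 56, 140; end of travel -115, 56, 95. Free air above and below
- lid_empty (a point): middle of the lower edge of the empty hopper's lid, a see-through plastic plate 88 x 50 x 4 mm across the trough, hanging from the shaft and sloping 50 degrees down to the front when shut. Moves with the lever; not to be touched
- fruit_center (a point): centre of the loose yellow citrus fruit (ball 44 mm in diameter, about 80 g). At the start it lies in one hopper behind its shut lid; with the lid up 0.3 rad or more it rolls by itself in about 1 s to the end stop, where its centre is at hopper x = 173, z = 49 mm
- teacup: white tea cup, 60 mm across, 65 mm high, loose bystander, origin at the centre of its underside
- soy_bottle: amber soy bottle, 52 mm across, 130 mm high, loose bystander, origin at the centre of its underside
- sauce_dish: blue sauce dish, 90 mm across, 18 mm high, loose bystander, origin at the centre of its underside
- rice_bowl: white rice bowl, 90 mm across, 55 mm high, loose bystander, origin at the centre of its underside
- whetstone: grey whetstone, 60 x 150 x 28 mm, loose bystander, origin at the centre of its underside
- chopstick_pot: wooden pot, 68 mm across, 100 mm high, loose bystander, origin at the centre of its underside
- pepper_jar: glass pepper jar with steel cap, 44 mm across, 70 mm high, loose bystander, origin at the centre of its underside
- fruit: the same fruit (its frame turns as it rolls: use point fruit_center for its place)

How it is judged:
On the way, in this order (a step that is already met when the one before it is completed fails the run):
1. the filled hopper's lever is pressed (lid off its seat by more than 0.1 rad) (value of joint lever_full above 0.1 rad), for 0.05 s.
2. the fruit lies in the run-out while the lever is still held and the lid up (more than 0.15 rad) (x of fruit_center in the frame of hopper_full between 0.135 and 0.2 m and y of fruit_center in the frame of hopper_full between -0.03 and 0.03 m and z of fruit_center in the frame of hopper_full below 0.075 m and value of joint lever_full above 0.15 rad), for 0.2 s.
3. the lid is shut again (value of joint lever_full below 0.04 rad), for 0.2 s.
At the end, for the whole second after the job is handed in: The fruit lies at rest in the filled hopper's run-out (centre more than 135 mm ahead of the shaft, between the walls), and both lids are shut (levers within 0.04 rad of rest) (x of fruit_center in the frame of hopper_full between 0.135 and 0.2 m and y of fruit_center in the frame of hopper_full between -0.03 and 0.03 m and z of fruit_center in the frame of hopper_full below 0.075 m and value of joint each of lever_full, lever_empty below 0.04 rad and linear speed of fruit below 0.05 m/s); the robot touches nothing.
It fails at once if the filled hopper's lid falls shut fast (lever returning faster than 2 rad/s, a slam) (velocity of joint lever_full below -2 rad/s).
It fails at once if the empty hopper's lid is opened (more than 0.12 rad) (value of joint lever_empty above 0.12 rad).
It fails at once if the robot touches the fruit (contact force between any of the fingers, the arm and fruit above 0.3 N).
It fails at once if the robot touches a lid (contact force between any of the fingers, the arm and lever_full_c3 above 0.5 N or contact force between any of the fingers, the arm and lever_empty_c3 above 0.5 N).
It fails at once if another thing on the counter is pushed or lifted by more than 25 mm (distance of any of teacup, soy_bottle, sauce_dish, rice_bowl, whetstone, chopstick_pot, pepper_jar from where it was at the start of the episode above 0.025 m).
It also fails if it takes over 38 s, if anything falls off the work surface, if the arm or the gripper's body presses on something with over 40 N, if the wrist force passes 120 N, or if a joint passes its speed limit or range.

## Working session

There is one attempt and no reset: what is moved stays moved. The work goes in short steps, Python scripts to look and compute and a shell command to move; the robot and the scene stay as the last step left them, time stands still between calls to the robot, and variables do not carry over. Pictures are saved under pics/ and viewed, on a budget of 10 in all, crops included, one or two more only if the job needs it, and the job is handed in when it is done.

```bash
mkdir -p pics
cat > h.py <<'E'
import numpy as np,cv2
from plant import status, vision, order, regions_of, manip
def pts(cam,d,mask=None):
    c=vision.get_calibration(cam);K=np.array(c["camera_matrix"]);R=np.array(c["R"]);t=np.array(c["t"])
    m=d>0
    if mask is not None: m&=mask
    v,u=np.nonzero(m);z=d[m]
    P=np.linalg.inv(K)@np.vstack([u*z,v*z,z])
    return (R.T@(P-t[:,None])).T
E
python3 - <<'E'
from h import *
ims=[]
for c in("scene","side"):
    im,d=vision.grab_frame(c);np.savez(f"pics/{c}.npz",im=im,d=d)
    cv2.imwrite(f"pics/{c}0.png",im[:,:,::-1])
    for n in("fruit","hopper_full","pad_full","lid_full"):
        for r in regions_of(c,n)[:4]:
            p=pts(c,d,r["region"])
            print(c,n,round(r["confidence"],2),np.round(r["extent"]),np.round(np.median(p,0),3),np.round(p.min(0),3),np.round(p.max(0),3))
s=status.state();print(s["time"],s["tool_pos"],s["tool_rot"],s["contact_force"],manip.tcp_to_grasp)
E
```

```text
scene fruit 0.67 [311. 199.  62. 113.] [0.698 0.146 0.054] [ 0.376  0.092 -0.006] [0.863 0.418 0.193]
scene hopper_full 0.88 [225. 246.  68. 135.] [ 0.701 -0.191  0.058] [ 0.367 -0.238 -0.006] [ 0.86  -0.022  0.194]
scene hopper_full 0.58 [291. 247.  17.  28.] [0.78  0.012 0.038] [ 0.734 -0.021 -0.005] [0.812 0.07  0.068]
scene pad_full 0.75 [217. 221.  25.  80.] [ 0.659 -0.171  0.127] [ 0.345 -0.221 -0.003] [ 0.711 -0.055  0.194]
scene pad_full 0.18 [137. 268.  32.  36.] [ 0.605 -0.425  0.067] [ 0.484 -0.463 -0.004] [ 0.631 -0.391  0.104]
scene lid_full 0.63 [218. 219.  28.  78.] [ 0.658 -0.171  0.124] [ 0.367 -0.214 -0.004] [ 0.71  -0.022  0.194]
side hopper_full 0.69 [304. 248. 116.  77.] [ 0.643 -0.209  0.056] [ 0.515 -0.241 -0.003] [ 0.921 -0.035  0.197]
side pad_full 0.95 [284. 222.  76.  32.] [ 0.579 -0.136  0.168] [ 0.515 -0.212 -0.004] [0.805 0.057 0.197]
side pad_full 0.43 [304. 249. 117.  79.] [ 0.644 -0.209  0.054] [ 0.515 -0.241 -0.005] [0.923 0.073 0.197]
side lid_full 0.88 [280. 223.  72.  35.] [ 0.58  -0.135  0.167] [ 0.515 -0.223 -0.005] [0.805 0.073 0.197]
side lid_full 0.55 [193. 247.  30.  26.] [0.446 0.042 0.009] [ 0.399 -0.012 -0.005] [0.494 0.096 0.021]
0.5 [6.24974057e-01 3.00711275e-05 2.31285200e-01] [-4.58180328e-06  7.07086964e-01  7.07126597e-01 -1.40450856e-05] [0.58514791 0.54116612 0.07628272] -0.0187
```

View pics/scene0.png

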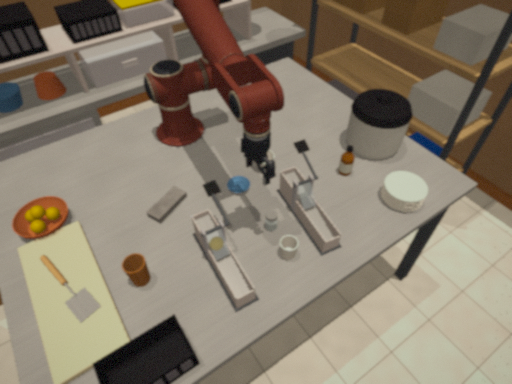

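View pics/side0.png

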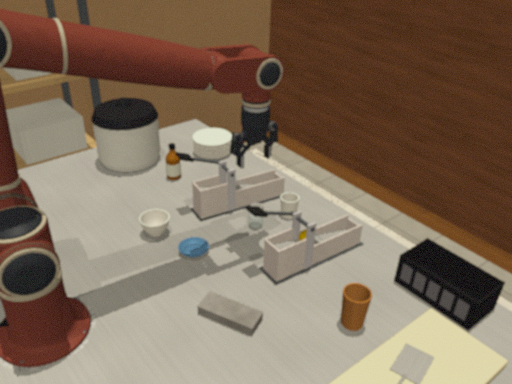

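The scene picture shows yellow fruit at about (217,243), in the hopper at y≈-0.2. The other hopper, at about (310,208), looks empty. The full hopper's black pad is at (211,187) in the scene view and (258,211) in the side view. Next I'll measure the pad and the trough axis.

Run:
```python
from h import *
for c in("scene","side"):
    f=np.load(f"pics/{c}.npz");im,d=f["im"],f["d"]
    P=pts(c,d);hsv=cv2.cvtColor(im,cv2.COLOR_RGB2HSV)[d>0]
    for nm,y0,y1 in(("A",-.3,-.08),("B",0.04,.3)):
        box=(P[:,0]>.42)&(P[:,0]<.92)&(P[:,1]>y0)&(P[:,1]<y1)
        k=box&(hsv[:,2]<70)&(P[:,2]>.16)&(P[:,2]<.21)
        if nm=="A" and k.any(): print(c,nm,"dark n",k.sum(),np.round(np.median(P[k],0),4),np.round(P[k].min(0),3),np.round(P[k].max(0),3))
        yl=box&(hsv[:,0]>18)&(hsv[:,0]<35)&(hsv[:,1]>110)&(P[:,2]>.02)
        print(c,nm,"yellow",yl.sum(),np.round(np.median(P[yl],0),4) if yl.any() else "")
        t=box&(P[:,2]>.025)&(P[:,2]<.11)&(hsv[:,1]<70)&(hsv[:,2]>100)
        r=cv2.minAreaRect(P[t][:,:2].astype(np.float32));print(c,nm,"trough",t.sum(),r)
        for a,b in((.098,.112),(.065,.075),(.056,.064)):
            q=box&(P[:,2]>a)&(P[:,2]<b)&(hsv[:,1]<70)&(hsv[:,2]>100)
            if q.sum()>4: 
                r=cv2.minAreaRect(P[q][:,:2].astype(np.float32));print("   z",a,b,q.sum(),np.round(r[0],3),np.round(r[1],3),round(r[2],1))
    im2=cv2.resize(im[170:320,170:360] if c=="scene" else im[170:290,180:370],None,fx=4,fy=4,interpolation=cv2.INTER_CUBIC)
    cv2.imwrite(f"pics/{c}1.png",im2[:,:,::-1])
```

```text
scene A dark n 152 [ 0.5424 -0.122   0.1848] [ 0.521 -0.142  0.175] [ 0.564 -0.101  0.194]
scene A yellow 1 [ 0.6751 -0.1939  0.1062]
scene A trough 1866 ((0.6328657865524292, -0.19655734300613403), (0.44287174940109253, 0.12456553429365158), 7.962804317474365)
   z 0.098 0.112 134 [ 0.614 -0.182] [0.066 0.141] 85.8
   z 0.065 0.075 309 [ 0.703 -0.188] [0.066 0.296] 85.8
   z 0.056 0.064 118 [ 0.697 -0.189] [0.062 0.309] 86.5
scene B yellow 0 
scene B trough 1783 ((0.6290002465248108, 0.12233096361160278), (0.15455515682697296, 0.4349671006202698), 80.97915649414062)
   z 0.098 0.112 174 [0.618 0.169] [0.067 0.141] 80.3
   z 0.065 0.075 248 [0.692 0.112] [0.153 0.307] 82.2
   z 0.056 0.064 184 [0.7   0.155] [0.065 0.304] 81.0
side A dark n 124 [ 0.5366 -0.1264  0.1869] [ 0.518 -0.146  0.172] [ 0.567 -0.1    0.197]
side A yellow 56 [ 0.6504 -0.1862  0.0946]
side A trough 2905 ((0.6327434778213501, -0.19714727997779846), (0.4437694549560547, 0.12802328169345856), 8.069757461547852)
   z 0.098 0.112 278 [ 0.613 -0.183] [0.07 0.14] 84.6
   z 0.065 0.075 437 [ 0.696 -0.189] [0.069 0.306] 85.9
   z 0.056 0.064 328 [ 0.697 -0.19 ] [0.067 0.309] 86.0
side B yellow 0 
side B trough 2479 ((0.6296314001083374, 0.12413251399993896), (0.15441535413265228, 0.4402240812778473), 81.0564193725586)
   z 0.098 0.112 222 [0.616 0.167] [0.073 0.139] 80.3
   z 0.065 0.075 315 [0.691 0.114] [0.154 0.304] 81.1
   z 0.056 0.064 296 [0.633 0.125] [0.149 0.434] 81.0
```

View pics/scene1.png

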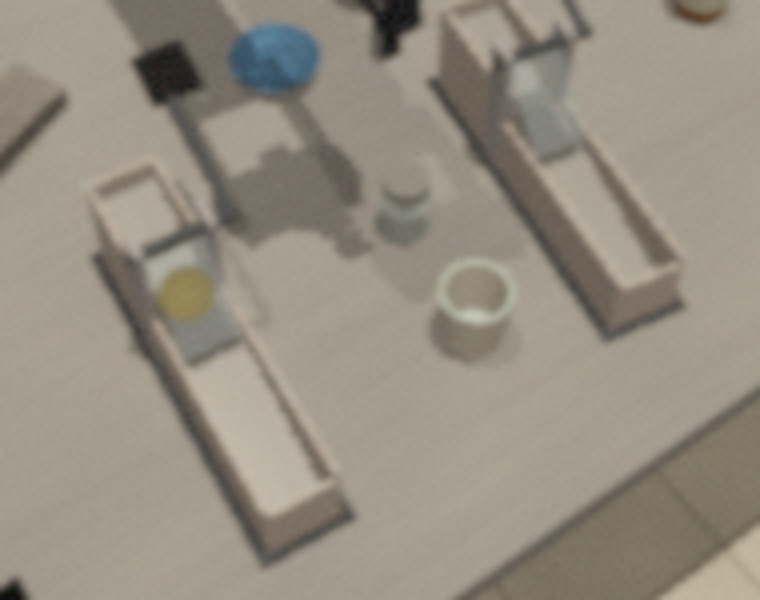

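Two things agree on the full hopper. Fitting the trough gives its origin at (0.651,-0.186) with yaw -4°, which predicts the pad at (0.541,-0.122,0.186), and the depth readings put it at (0.540,-0.124,0.186). Only this hopper contains yellow. With the tool down, tool x is world y, tool y is world x, and tool z is world -z. I'll move above the pad with the fingers shut.

```bash
python3 -m crank '[-10,-7,0,0,0, -25,-17,0,0,0, -40,-27,0,0,0, -55,-38,0,0,0, -70,-48,0,0,0, -85,-58,0,0,0, -100,-69,0,0,0, -112,-77,0,0,0, -122,-84,0,0,0, -122,-84,0,0,0]'
python3 - <<'E'
from h import *
s=status.state();print(s["tool_pos"],s["contact_force"],s["gripper_width"])
for c in("side",):
    im,d=vision.grab_frame(c)
    cv2.imwrite(f"pics/{c}2.png",cv2.resize(im[90:310,150:400],None,fx=3,fy=2.7)[:,:,::-1])
im,d=vision.grab_frame("wrist");cv2.imwrite("pics/w2.png",im[:,:,::-1])
E
```

```text
time: 1.5
tool_pos: [0.5403, -0.1233, 0.2314]
tool_rot: [0.0, 0.708, 0.706, -0.0]
contact_force: [0.5, 0.6, 0.2]
gripper_width: -0.002
[ 0.54028033 -0.12327755  0.23137425] [0.4571771  0.59018963 0.16794901] -0.001984155533344774
```

View pics/side2.png

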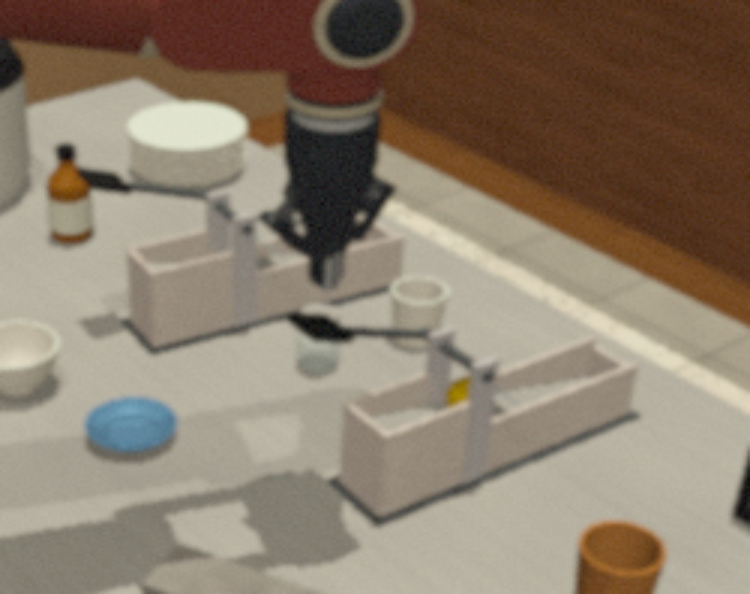

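View pics/w2.png

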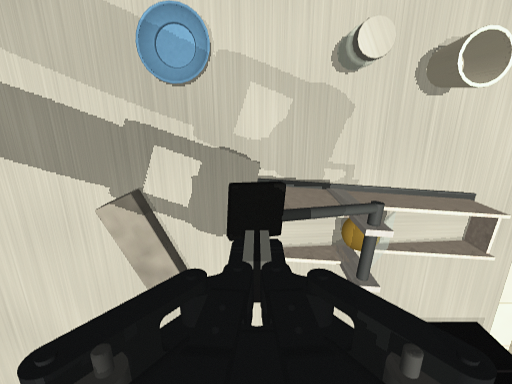

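The fingertips (side view crop, about (325,280)) are right above the pad at (318,327). The wrist view shows the fruit in this hopper at (353,233). I'll descend to contact.

```bash
python3 -m crank '[0,0,10,0,0, 0,0,20,0,0, 0,0,28,0,0, 0,0,34,0,0, 0,0,39,0,0, 0,-1,43,0,0, 0,-1,47,0,0, 0,-2,51,0,0, 0,-3,54,0,0, 0,-3,57,0,0]'
```

```text
time: 2.6
tool_pos: [0.5379, -0.1221, 0.1744]
tool_rot: [0.0, 0.707, 0.707, 0.0]
contact_force: [-0.6, 0.5, 1.1]
gripper_width: -0.002
```

```bash
python3 -m crank '[0,-1,6,0,0, 0,-2,12,0,0, 0,-3,18,0,0, 0,-4,24,0,0, 0,-5,31,0,0, 0,-6,38,0,0, 0,-6,45,0,0, 0,-6,51,0,0, 0,-6,56,0,0, 0,-6,58,0,0]'
python3 -m crank '[0,0,0,0,0, 0,0,0,0,0, 0,0,0,0,0, 0,0,0,0,0, 0,0,0,0,0, 0,0,0,0,0, 0,0,0,0,0, 0,0,0,0,0, 0,0,0,0,0, 0,0,0,0,0]'
python3 - <<'E'
from h import *
im,d=vision.grab_frame("scene");P=pts("scene",d);hsv=cv2.cvtColor(im,cv2.COLOR_RGB2HSV)[d>0]
yl=(P[:,0]>.5)&(P[:,0]<.92)&(abs(P[:,1]+.19)<.06)&(hsv[:,0]>16)&(hsv[:,0]<35)&(hsv[:,1]>110)&(P[:,2]>.02)
print(yl.sum(),np.median(P[yl],0) if yl.any() else 0)
cv2.imwrite("pics/s3.png",cv2.resize(im[150:320,170:360],None,fx=4,fy=3.5)[:,:,::-1])
E
```

```text
time: 3.6
tool_pos: [0.5318, -0.1221, 0.1157]
tool_rot: [-0.0, 0.707, 0.707, -0.0]
contact_force: [1.0, -0.1, 3.2]
gripper_width: -0.003
time: 4.6
tool_pos: [0.5318, -0.122, 0.1162]
tool_rot: [-0.0, 0.707, 0.707, -0.0]
contact_force: [-0.9, -0.0, 3.3]
gripper_width: -0.004
150 [ 0.82820385 -0.2004158   0.06246577]
```

View pics/s3.png

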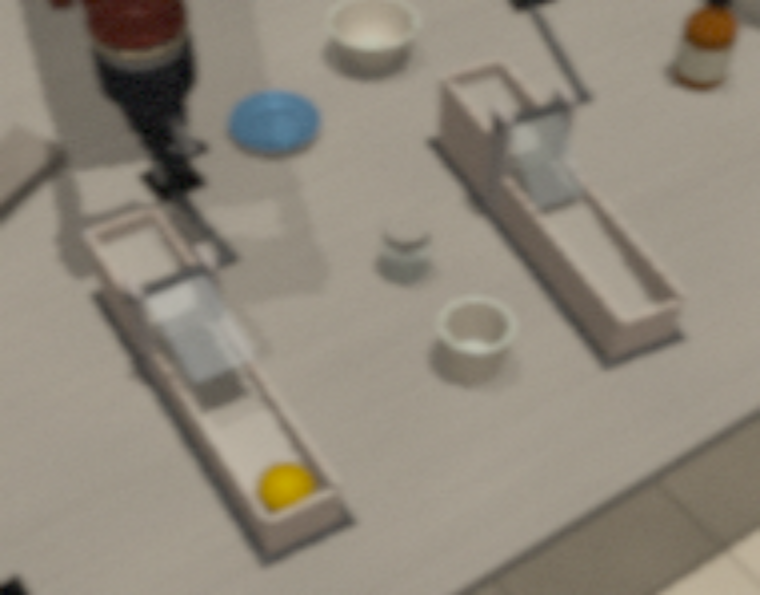

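The fruit is at the end stop, crop (287,485), about hopper x = 0.177, and the lid is up. I'll hold one more second so it settles, then ease the lever up slowly.

```bash
python3 -m crank '[0,0,0,0,0, 0,0,0,0,0, 0,0,0,0,0, 0,0,0,0,0, 0,0,0,0,0, 0,0,0,0,0, 0,0,0,0,0, 0,0,0,0,0, 0,0,0,0,0, 0,0,0,0,0]'
python3 -m crank '[0,0,-2,0,0, 0,0,-4,0,0, 0,0,-6,0,0, 0,0,-8,0,0, 0,0,-11,0,0, 0,0,-14,0,0, 0,0,-17,0,0, 0,1,-20,0,0, 0,1,-23,0,0, 0,1,-26,0,0]'
python3 -m crank '[0,0,-3,0,0, 0,0,-6,0,0, 0,1,-9,0,0, 0,1,-12,0,0, 0,1,-15,0,0, 0,2,-18,0,0, 0,2,-21,0,0, 0,3,-24,0,0, 0,3,-26,0,0, 0,3,-28,0,0]'
```

```text
time: 5.65
tool_pos: [0.5319, -0.122, 0.1163]
tool_rot: [-0.0, 0.707, 0.707, -0.0]
contact_force: [-1.7, -0.7, 1.5]
gripper_width: 0.0
time: 6.65
tool_pos: [0.5335, -0.1221, 0.1428]
tool_rot: [0.001, 0.707, 0.707, 0.0]
contact_force: [-0.8, -0.0, 2.5]
gripper_width: -0.002
time: 7.65
tool_pos: [0.5361, -0.1219, 0.1705]
tool_rot: [0.0, 0.707, 0.707, 0.0]
contact_force: [1.8, 0.4, 2.1]
gripper_width: 0.001
```

```bash
python3 -m crank '[0,0,-1,0,0, 0,0,-3,0,0, 0,1,-4,0,0, 0,1,-6,0,0, 0,1,-7,0,0, 0,2,-9,0,0, 0,2,-10,0,0, 0,2,-12,0,0, 0,3,-13,0,0, 0,3,-15,0,0]'
python3 -m crank '[0,0,-1,0,0, 0,0,-2,0,0, 0,0,-3,0,0, 0,0,-4,0,0, 0,0,-5,0,0, 0,0,-6,0,0, 0,0,-7,0,0, 0,0,-8,0,0, 0,0,-9,0,0, 0,0,-10,0,0]'
python3 -m crank '[0,0,-3,0,0, 0,0,-8,0,0, 0,0,-14,0,0, 0,0,-20,0,0, 0,0,-28,0,0, 0,0,-36,0,0, 0,0,-44,0,0, 0,0,-50,0,0, 0,0,-54,0,0, 0,0,-54,0,0]'
python3 - <<'E'
from h import *
for c in("scene","side"):
    im,d=vision.grab_frame(c);P=pts(c,d);hsv=cv2.cvtColor(im,cv2.COLOR_RGB2HSV)[d>0]
    b=(P[:,0]>.5)&(P[:,0]<.92)&(abs(P[:,1]+.19)<.06)&(hsv[:,0]>16)&(hsv[:,0]<35)&(hsv[:,1]>110)&(P[:,2]>.02)
    k=(P[:,0]>.49)&(P[:,0]<.6)&(P[:,1]>-.16)&(P[:,1]<-.09)&(hsv[:,2]<70)&(P[:,2]>.08)&(P[:,2]<.215)
    print(c,b.sum(),np.median(P[b],0),"pad",k.sum(),np.median(P[k],0))
    if c=="scene": cv2.imwrite("pics/s4.png",cv2.resize(im[130:320,170:360],None,fx=4,fy=3)[:,:,::-1])
print(status.state()["contact_force"],status.state()["tool_pos"])
E
```

```text
time: 8.65
tool_pos: [0.539, -0.122, 0.1852]
tool_rot: [-0.0, 0.707, 0.707, -0.0]
contact_force: [1.0, -0.8, 1.2]
gripper_width: 0.0
time: 9.65
tool_pos: [0.5389, -0.122, 0.1953]
tool_rot: [-0.0, 0.707, 0.707, -0.0]
contact_force: [-0.3, 0.8, 0.6]
gripper_width: -0.002
time: 10.65
tool_pos: [0.5393, -0.1221, 0.2502]
tool_rot: [0.001, 0.707, 0.707, 0.0]
contact_force: [0.2, -0.1, 0.5]
gripper_width: 0.003
scene 151 [ 0.82835305 -0.20034838  0.06199967] pad 160 [ 0.54283602 -0.12493468  0.18466768]
side 104 [ 0.81512687 -0.19963743  0.06290276] pad 121 [ 0.53663964 -0.12754744  0.18665558]
[ 0.29390764 -0.30675723  0.27166558] [ 0.53887063 -0.12195115  0.24908207]
```

View pics/s4.png

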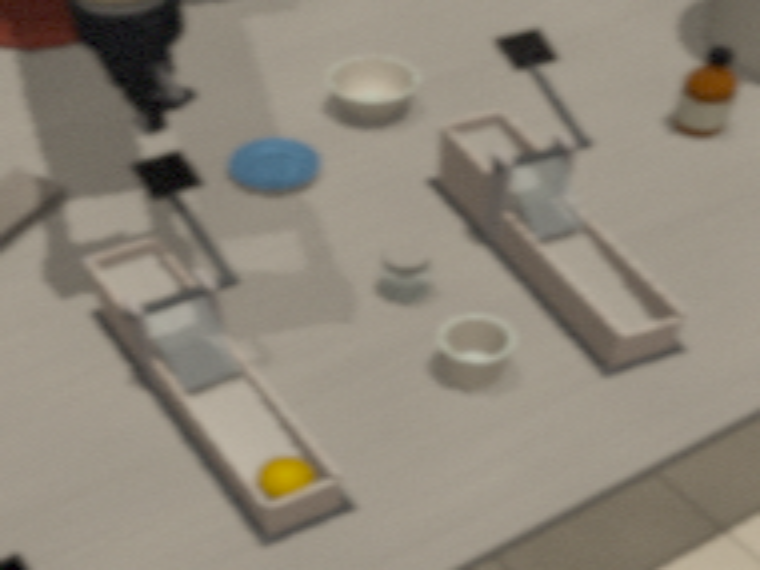

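The picture shows the fruit at the end stop, crop (287,477), both lids shut, and the fingers clear above the pad, crop (167,172). The pad is back at its rest height of 0.185–0.187 m.

```bash
python3 -c "
from plant import order;print(order.job_done())"
```

```text
the job is handed in; nothing more can be done
None
```

The job is done and handed in at about 11 s of the 38 s allowed. `job_done` gives no verdict.

- **What I did:** With the fingers shut, I pressed the filled hopper's lever (the hopper at y ≈ -0.19) down about 70 mm, roughly 0.55 rad. I held it about 2 s until the fruit lay at the end stop. I then eased it up at no more than about 30 mm/s (roughly 0.25 rad/s, against the slam limit of 2 rad/s), slowing to about 10 mm/s as the fingers left the pad. I finished with the fingers about 60 mm above the pad.
- **Last checks:**
  - **Fruit:** it is at hopper x ≈ 0.17–0.18 m and did not move between the two scene pictures.
  - **Pad:** it is back at its rest height (0.185–0.187 m, the same as at the start).
  - **Lids and other objects:** both lids look shut, and the other objects in the last picture look unmoved.
  - **Contact:** the wrist force is only noise, about 0.3 N.
- **Not measured directly:** I inferred the lever's angle and return speed from the fingertip motion. Force readings stayed small and noisy, at most 3.3 N. None of the checks failed; the two cameras differed by 13 mm on the fruit's x, as expected since each sees a different side of it.

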